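# Put the lock-cylinder tray away under the wire rack

### The job

Take the steel tray of lock cylinders off the white carton by its handle and, without tipping or dropping it, set it down flat on the bench in front of the low wire rack, wholly clear of the rack and with one narrow end facing its open mouth (on the robot's side), then let go. Then push the tray from its rear end, sliding it flat along the bench under the rack, until its front end rests squarely against the rack's back stop. Leave the other things on the bench where they are.

Things in the scene. Friction and masses are not known exactly. Their poses are not given: they have to be found in the camera images.
- tray: Open steel tray, 150 (its x) by 110 (its y) mm, walls 40 mm high, 4 mm thick, 0.4 to 0.75 kg, with two rows of brass lock cylinders fixed in plywood strips (tops at 34 mm, below the wall tops) and a raised wooden handle bar along its middle. Both ends are alike. Origin: centre of the underside, z up. Starts level on the carton, at any yaw within 50 deg; on the bench its origin is at height 0.
- tray_handle (a point): Centre of the tray's handle bar, 70 mm above the tray's underside; axes as the tray's. The bar runs along the tray's x, 90 mm long, 14 mm wide (tray y), from 62 to 78 mm above the underside, on two thin end posts.
- rack: Low open rack of dark steel, fixed: 120 deep (x), 174 wide (y), 105 mm high. Origin: centre of its footprint, bench height; +x points from the mouth inward. Mouth at x=-60 mm, 154 mm wide, 95 mm free under four round rungs (no hand fits under). Back stop: bar 5 to 40 mm above the bench, front face at x=+35 mm; tray home: its centre at x=-40 mm, 55 mm of it sticking out of the mouth.
- carton: Closed white packed carton, fixed, 240 (x) by 180 (y) by 80 mm high; the tray starts on its top. Origin: centre of its underside.
- tape: Bystander: loose roll of amber packing tape lying flat, 90 mm across, 48 mm high, between carton and rack. Origin: centre of its underside.
- doorknob: Bystander: loose aluminium door knob standing on its 64 mm rosette, 64 mm high, beyond the tape roll. Origin: centre of its underside.
- screwdriver: Bystander: screwdriver lying far on the robot's left, along its x.
- lockbox: Bystander: loose small brown cardboard box 110 by 70 by 50 mm high, far on the robot's right. Origin: centre of its underside.
There are look-alikes about, which are no part of the job. What is shaped like the rack but orange or pink is not meant.

How it is judged:
On the way:
1. the tray stands flat on the bench in front of the rack, wholly clear of it and lined up with the mouth, let go (height (world z) of tray below 0.008 m and angle between tray's own z axis and vertical below 0.06 rad and linear speed of tray below 0.02 m/s and x of tray in the frame of rack below -0.135 m and y of tray in the frame of rack between -0.12 and 0.12 m and angle between the x axis of tray and the x axis of rack, either way round below 0.7 rad and contact force between tray and the arm below 0.1 N and contact force between tray and the fingers below 0.1 N), for 0.2 s.
At the end, for the whole second after the job is handed in: The tray stands flat and at rest on the bench under the rack, its front end against the back stop (centre within 12 mm of the home position along the rack, within 30 mm of its middle line), narrow end first and square to the rack within about 8 degrees (height (world z) of tray below 0.008 m and angle between tray's own z axis and vertical below 0.06 rad and linear speed of tray below 0.02 m/s and x of tray in the frame of rack between -0.052 and -0.03 m and y of tray in the frame of rack between -0.03 and 0.03 m and angle between the x axis of tray and the x axis of rack, either way round below 0.15 rad); the robot touches nothing.
It fails at once if the tray is tipped more than about 25 degrees (angle between tray's own z axis and vertical above 0.44 rad).
It fails at once if the tray is dropped: falling free more than 20 mm above the bench (contact force between tray and anything else below 0.02 N and height (world z) of tray between 0.02 and 0.065 m).
It fails at once if the tray is lifted off the bench while in the mouth of the rack instead of sliding (x of tray in the frame of rack between -0.12 and 0.06 m and y of tray in the frame of rack between -0.1 and 0.1 m and height (world z) of tray between 0.015 and 0.06 m).
It fails at once if a bystander (tape, door knob, screwdriver or small box) is moved more than 30 mm (distance of any of tape, doorknob, screwdriver, lockbox from where it was at the start of the episode above 0.03 m).
It also fails if it takes over 64 s, if anything falls off the work surface, if the arm or the gripper's body presses on something with over 40 N, if the wrist force passes 120 N, or if a joint passes its speed limit or range.

### The arm

A 6-joint arm with a two-finger parallel gripper is mounted at the origin on the work surface. World frame = base frame: x ahead of the robot, y to its left, z up, the work surface at z = 0. Lengths are in m, angles in rad, forces in N, time in s.
With the tool pointing down it reaches from about 0.35 to 0.775 m from the base axis. Payload 7.3 kg.
Tool frame: the origin (TCP) lies on the front face of the gripper's body, between the roots of the fingers; the fingertips stand ahead of it and the grasp point (between the pads) lies 47 mm ahead of it (finger_overhang is the z of the fingertips in the tool frame, in m); z points along the fingers, y is the line along which they close (so a half turn about z gives the same grasp; the last joint's range is limited). The gripper opens to 92 mm and grips with 3 to 60 N. Pads are 19 mm wide; open, the fingers measure 130 mm over their backs; the gripper's body (75 mm by 190 mm) begins 47 mm behind the grasp point.
Start: joints at [-1.449, 0.342, 1.524, -0, 1.275, -0.146], TCP at [0.139, -0.506, 0.292] pointing down, gripper open.
Joint ranges: [-2.53, 2.53], [-0.77, 2.02], [0.04, 2.7], [-1, 4.14], [0.28, 2.66], [-3.11, 3.11]. Speed limits (rad/s): [2.57, 2.57, 3.14, 3.14, 3.14, 3.14].

### API

Orientations are given as [roll, pitch, yaw] about the fixed x, y, z axes, in that order (R = Rz(yaw) Ry(pitch) Rx(roll)).
In Python, from cell import * gives the robot as it stands. The module is installed in compiled form; this text tells all that it offers.
- The arm moves only by the tool arm_command, never from a script. Its argument "series" is a list of rows, each an object of numbers: "x", "y", "z": the shift along the tool's x, y, z in mm; "rx", "ry", "rz": the turn, a rotation vector about the tool's x, y, z in degrees. A call has 1 to 20 rows; each row is the pose to reach, as a shift and turn from the pose commanded when the call began, along the tool's axes at that moment; what a row does not reach only later rows make up. A row lasts 1/10 s, in which the tool goes at most 50 mm and 8.59 degrees, less where a joint would pass 70% of its speed; a pose out of reach is approached as far as the arm can. A call with a gripper value outside its range is refused whole. "hand" is the finger opening in mm, from 0 to 91.8, set as the call begins (left out, the last holds). The fingers move at their own pace and stop on an object; "squeeze" is the grip in N (left out, the last holds). Time passes only in rows, so rows that repeat a pose let the fingers close. It gives the time, the measured TCP pose, the force, the opening and the grip force at its end, in the units of the state.
- observe(): the state, without advancing time (a new reading comes with each control period).
- read_camera(name): name is "scene" or "side" or "wrist"; returns a dict with "pixels" (480x640x3 uint8, blue, green, red), "K" (3x3 intrinsics, pixels), "k1" (the pictures are not rectified: a ray, as slopes to the right and down, at radius r is drawn at 1 + k1 r^2 times it, then the intrinsics apply), "rvec" (rotation vector, rad) and "tvec" (3), from world to camera coordinates, as OpenCV has them. Camera axes: x right, y down, z forward; pixel columns grow to the right and rows downward; lengths in m; the calibration is good to about 2 mm. A picture is of the moment at which its call begins. There is no depth.
- hand_in(): hands the job in; it is judged then, once.
Trained networks look in a picture, given as the dict that the camera call returned (one of the last four; its "shot" number tells which), for a name from the list of things; names that differ only in an ending like _2 or _b are one class to them, and where a whole thing is asked for, a point or a joint stands for the part that bears it (a point fixed in the world has none). Each returns a list of dicts, best first, with "confidence" (0 to 1); they miss things now and then, are a little off and sometimes report something else, mostly with a low value. They report only what shows in the picture. A call takes as long as a camera call. They do not tell look-alikes from the thing itself.
- boxes_of(picture, query): "point" ([x, y, z] in m, in world coordinates, good to about 4 mm: the middle of the surface that is visible of it).
- trace(picture, query): "pixels" (480x640 bool, what is visible of it).
- mark_of(picture, query): "point" ([x, y, z] in m, in world coordinates, good to about 4 mm: a listed point, or the origin of a listed thing).
The state is a dict: "time": time; "qpos": joint angles; "qvel": joint speeds; "joint_efforts": joint torques, N m; "tool_pos": TCP position; "tool_rot": TCP orientation; "contact_force": force on the tool from outside, world axes, zero at the start; "torque": the same for the moment, N m; "opening": finger opening in m; "grip_force": force on a finger pad.
Only numpy, scipy, OpenCV 4.12 (cv2) and the standard library are available. Lean on these libraries where they do the work, as an engineer would, in place of code of your own. Each camera call takes 0.05 s, during which the arm holds its last target. There are 200 camera calls.

## Working session

There is one attempt and no reset: what is moved stays moved. The work goes in short steps, Python scripts to look and compute and a tool call to move; the robot and the scene stay as the last step left them, time stands still between calls to the robot, and variables do not carry over. Pictures are saved under pics/ and viewed, at most 10 in all, crops included, and the job is handed in when it is done.

Besides the shell and the picture viewer there is one more tool, called after "Call:" by a JSON object that holds its "name" and its "arguments", one argument or row to a line. arm_command: Moves the arm, as the interface text tells. Its arguments: {"type":"object","properties":{"series":{"type":"array"},"hand":{"type":"number"},"squeeze":{"type":"number"}},"required":["series"]}

```bash
mkdir -p pics
python3 - <<'E'
from cell import *
import cv2,numpy as np
s=observe();print({k:np.round(v,3) for k,v in s.items()})
for c in ("scene","side"):
    p=read_camera(c);cv2.imwrite(f"pics/{c}0.png",p["pixels"])
    R=cv2.Rodrigues(np.array(p["rvec"]))[0];print(c,"cam at",-R.T@np.array(p["tvec"]).ravel())
    for q in ("tray","tray_handle","rack","carton","tape","doorknob","screwdriver","lockbox"):
        print(q,[(np.round(d["point"],3),round(d["confidence"],2)) for d in mark_of(p,q)])
E
```

```text
{'time': np.float64(0.0), 'qpos': array([-1.449,  0.343,  1.525,  0.   ,  1.275, -0.146]), 'qvel': array([-0.   ,  0.   , -0.   , -0.   , -0.   , -0.001]), 'joint_efforts': array([-1.0000e-03, -4.3125e+01, -2.4422e+01,  7.2000e-02,  5.6000e-02,
       -0.0000e+00]), 'tool_pos': array([ 0.139, -0.506,  0.292]), 'tool_rot': array([-3.14 , -0.   ,  0.268]), 'contact_force': array([-0.461, -0.011, -0.337]), 'torque': array([ 0.001, -0.068, -0.015]), 'grip_force': np.float64(0.0), 'opening': np.float64(0.092)}
scene cam at [1.13000164 0.59902356 1.32052761]
tray [(array([ 0.631, -0.244,  0.077]), 0.82)]
tray_handle [(array([ 0.629, -0.25 ,  0.154]), 0.79)]
rack [(array([0.252, 0.283, 0.003]), 0.86), (array([0.688, 0.208, 0.004]), 0.83), (array([ 0.731,  0.448, -0.001]), 0.7)]
carton [(array([ 0.646, -0.244,  0.   ]), 0.94), (array([ 0.573,  0.015, -0.004]), 0.35)]
tape [(array([ 0.572,  0.015, -0.002]), 0.69)]
doorknob [(array([ 0.762, -0.009, -0.   ]), 0.69)]
screwdriver [(array([0.492, 0.486, 0.002]), 0.56)]
lockbox [(array([ 0.616, -0.538,  0.005]), 0.92)]
side cam at [-0.30609417  0.89279579  1.20219496]
tray [(array([ 0.626, -0.241,  0.082]), 0.67), (array([ 0.631, -0.245,  0.146]), 0.38)]
tray_handle [(array([ 0.63 , -0.245,  0.148]), 0.63)]
rack [(array([ 0.69 ,  0.21 , -0.002]), 0.9), (array([0.729, 0.447, 0.   ]), 0.82), (array([ 0.248,  0.282, -0.001]), 0.56)]
carton [(array([ 0.65 , -0.242, -0.002]), 0.59)]
tape [(array([0.571, 0.014, 0.002]), 0.78), (array([ 0.762, -0.012,  0.001]), 0.25)]
doorknob [(array([ 0.764, -0.009,  0.002]), 0.91)]
screwdriver [(array([0.493, 0.484, 0.003]), 0.6)]
lockbox [(array([ 0.611, -0.536, -0.004]), 0.77)]
```

View pics/scene0.png

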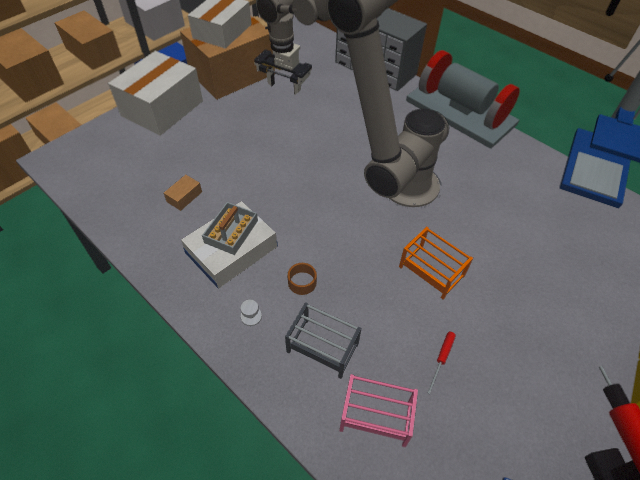

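View pics/side0.png

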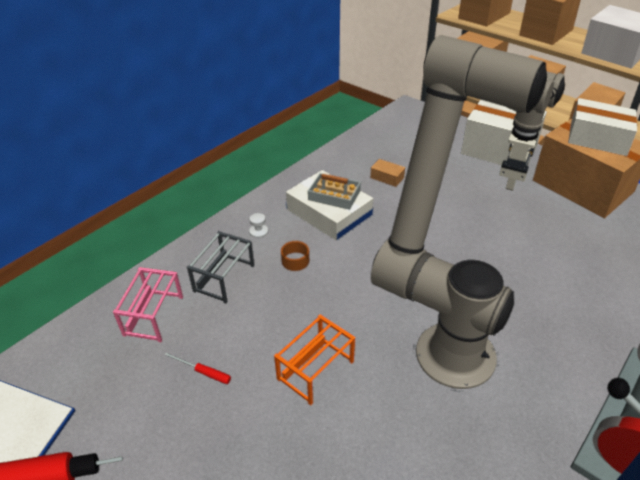

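The scene picture shows the dark rack at about (323,338) with its back bar on the side away from the robot. The orange and pink racks are the look-alikes. The tray sits on the white carton at (230,228), the tape is at (302,278) and the knob at (250,312). The side picture agrees: dark rack at (220,265), tray at (335,190). Next I get the yaws by fitting silhouettes.

```bash
cat > h.py <<'E'
from cell import *
import cv2,numpy as np
from scipy.optimize import minimize
def proj(p,P):
    P=np.asarray(P,float).reshape(-1,3)
    return cv2.projectPoints(P,np.array(p["rvec"],float),np.array(p["tvec"],float),np.array(p["K"],float),np.array([p["k1"],0,0,0.]))[0].reshape(-1,2)
def box(a,b,z0,z1): return np.array([[x,y,z] for x in(-a/2,a/2) for y in(-b/2,b/2) for z in(z0,z1)])
RACK=box(.12,.174,0,.105)
TRAY=np.vstack([box(.15,.11,0,.04),box(.09,.014,.062,.078)])
def place(M,x,y,z,t):
    c,s=np.cos(t),np.sin(t); return M@np.array([[c,s,0],[-s,c,0],[0,0,1]])+[x,y,z]
def mask_near(p,name,pt):
    uv=proj(p,pt)[0]
    L=[d["pixels"] for d in trace(p,name)]
    f=lambda m:np.hypot(*(np.argwhere(m).mean(0)[::-1]-uv))
    m=min(L,key=f); return m,f(m)
def hullimg(pts):
    im=np.zeros((1920,2560),np.uint8); h=cv2.convexHull((pts*4+1.5).astype(np.float32))
    cv2.fillConvexPoly(im,np.round(h).astype(np.int32),1); return im
def fit(pics,name,M,x0,y0,z,ths=np.arange(-90,90,15)):
    ms=[]
    for p in pics:
        try: m,d=mask_near(p,name,[x0,y0,z+.04])
        except ValueError: continue
        if d>30: print("skip",d); continue
        pts=np.argwhere(m)[:,::-1].astype(float)
        n,l,st,_=cv2.connectedComponentsWithStats(m.astype(np.uint8)); print("areas",sorted(st[1:,4])[::-1][:4])
        pts=np.concatenate([pts+[a,b] for a in(-.5,.5) for b in(-.5,.5)])
        ms.append((p,hullimg(pts)))
    def cost(v):
        return np.mean([1-(lambda a:(a&m).sum()/(a|m).sum())(hullimg(proj(p,place(M,x0+v[0]/100,y0+v[1]/100,z,v[2]/10)))) for p,m in ms])
    best=min(((cost([0,0,np.radians(t)*10]),t) for t in ths))
    t=np.radians(best[1])*10
    r=minimize(cost,[0,0,t],method="Nelder-Mead",options=dict(initial_simplex=[[0,0,t],[1,0,t],[0,1,t],[0,0,t+1.5]],xatol=.01,fatol=1e-5,maxiter=150))
    v=r.x; return np.round([x0+v[0]/100,y0+v[1]/100,np.degrees(v[2]/10),1-r.fun],4)
E
python3 - <<'E'
from h import *
P=[read_camera("scene"),read_camera("side")]
for q,M,a in (("rack",RACK,(.689,.209,0)),("tray",TRAY,(.63,-.245,.08))):
    print(q,"both",fit(P,q,M,*a))
    for p in P: print(q,fit([p],q,M,*a))
E
```

```text
areas [np.int32(1665)]
areas [np.int32(1809)]
rack both [ 0.6835  0.2131 16.9012  0.9739]
areas [np.int32(1665)]
rack [ 0.6848  0.2141 17.0362  0.9808]
areas [np.int32(1809)]
rack [ 0.6819  0.214  16.1031  0.9804]
areas [np.int32(1789)]
areas [np.int32(1399)]
tray both [ 0.6268 -0.2446 19.4736  0.9472]
areas [np.int32(1789)]
tray [ 0.6282 -0.2426 18.5622  0.9513]
areas [np.int32(1399)]
tray [ 0.6239 -0.2431 21.9886  0.9589]
```

Call:
{"name": "arm_command", "arguments": {
  "series": [
    {"x": 20,"y": -5,"z": 0,"rz": 0},
    {"x": 60,"y": -14,"rz": -1},
    {"x": 105,"y": -24,"rz": -2},
    {"x": 150,"y": -34,"rz": -3},
    {"x": 195,"y": -44,"rz": -4},
    {"x": 240,"y": -54,"rz": -4.5},
    {"x": 285,"y": -64,"rz": -4.5},
    {"x": 330,"y": -74,"rz": -4.5},
    {"x": 375,"y": -84,"rz": -4.5},
    {"x": 420,"y": -94,"rz": -4.5},
    {"x": 465,"y": -104,"rz": -4.5},
    {"x": 505,"y": -113,"rz": -4.5},
    {"x": 530,"y": -120,"rz": -4.5},
    {"x": 541,"y": -122,"rz": -4.5},
    {"x": 541,"y": -122,"rz": -4.5},
    {"x": 541,"y": -122,"rz": -4.5},
    {"x": 541,"y": -122,"rz": -4.5},
    {"x": 541,"y": -122,"rz": -4.5}
  ],
  "hand": 60
}}

```text
invalid input
```

```bash
cat >> h.py <<'E'
def rel(target,yaw=None):
    s=observe();r,pt,yw=s["tool_rot"]
    from scipy.spatial.transform import Rotation as R
    A=R.from_euler("xyz",s["tool_rot"])
    print("t",round(float(s["time"]),2),"pos",np.round(s["tool_pos"],4),"rot deg",np.round(np.degrees(s["tool_rot"]),2),"F",np.round(s["contact_force"],1),"grip",s["grip_force"],s["opening"])
    if target is not None:
        print("shift mm",np.round(A.inv().apply(np.array(target)-s["tool_pos"])*1000,1), "rotvec" if yaw is not None else "", np.round(np.degrees((A.inv()*R.from_euler("xyz",[np.pi,0,np.radians(yaw)])).as_rotvec()),2) if yaw is not None else "")
E
python3 - <<'E'
from h import *
import cell
print(getattr(cell,"finger_overhang",None))
rel([.628,-.245,.197],20)
p=read_camera("wrist");cv2.imwrite("pics/w1.png",p["pixels"])
print([(np.round(d["point"],4),round(d["confidence"],2)) for q in("tray","tray_handle") for d in mark_of(p,q)])
print(fit([p],"tray",TRAY,.627,-.245,.08,[0,20,40]))
E
```

```text
0.0655
t 1.4 pos [ 0.1389 -0.5063  0.2922] rot deg [179.99   0.    15.34] F [0.3 0.5 0.1] grip 0.0 0.0917401219537094
shift mm [ 540.8 -122.6   95.2] rotvec [ 0.01  0.   -4.66]
[]
[ 0.627 -0.245  0.       nan]
  return _methods._mean(a, axis=axis, dtype=dtype,
  ret = ret.dtype.type(ret / rcount)
```

View pics/w1.png

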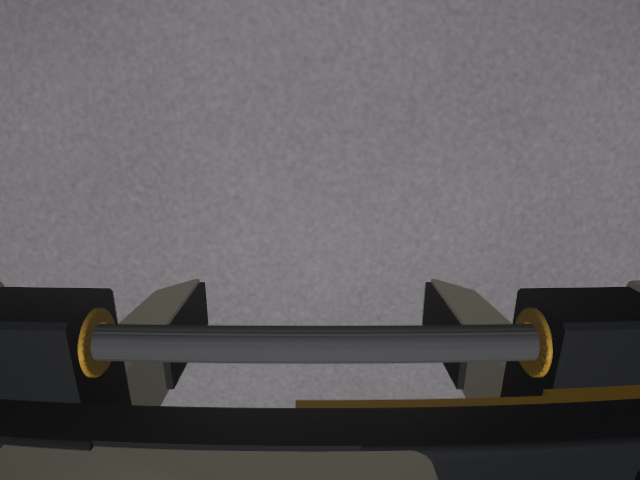

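The arm had not moved because the call was refused, so the wrist picture shows only bare bench and the fingers. I retry with all six numbers in each row.

Call:
{"name": "arm_command", "arguments": {
  "series": [
    {"x": 20,"y": -5,"z": 0,"rx": 0,"ry": 0,"rz": 0},
    {"x": 60,"y": -14,"z": 0,"rx": 0,"ry": 0,"rz": -1},
    {"x": 105,"y": -24,"z": 0,"rx": 0,"ry": 0,"rz": -2},
    {"x": 150,"y": -34,"z": 0,"rx": 0,"ry": 0,"rz": -3},
    {"x": 195,"y": -44,"z": 0,"rx": 0,"ry": 0,"rz": -4},
    {"x": 240,"y": -54,"z": 0,"rx": 0,"ry": 0,"rz": -4.5},
    {"x": 285,"y": -64,"z": 0,"rx": 0,"ry": 0,"rz": -4.5},
    {"x": 330,"y": -74,"z": 0,"rx": 0,"ry": 0,"rz": -4.5},
    {"x": 375,"y": -84,"z": 0,"rx": 0,"ry": 0,"rz": -4.5},
    {"x": 420,"y": -94,"z": 0,"rx": 0,"ry": 0,"rz": -4.5},
    {"x": 465,"y": -104,"z": 0,"rx": 0,"ry": 0,"rz": -4.5},
    {"x": 505,"y": -113,"z": 0,"rx": 0,"ry": 0,"rz": -4.5},
    {"x": 530,"y": -120,"z": 0,"rx": 0,"ry": 0,"rz": -4.5},
    {"x": 541,"y": -122,"z": 0,"rx": 0,"ry": 0,"rz": -4.5},
    {"x": 541,"y": -122,"z": 0,"rx": 0,"ry": 0,"rz": -4.5},
    {"x": 541,"y": -122,"z": 0,"rx": 0,"ry": 0,"rz": -4.5}
  ],
  "hand": 60
}}

```text
time: 3.2
tool_pos: [0.6275, -0.2463, 0.2921]
tool_rot: [-3.142, 0.001, 0.346]
contact_force: [-0.1, -0.1, -0.1]
opening: 0.0604
grip_force: 0.0
```

Run:
```python
from h import *
p=read_camera("wrist");cv2.imwrite("pics/w2.png",p["pixels"])
print([(np.round(d["point"],4),round(d["confidence"],2)) for q in("tray","tray_handle") for d in mark_of(p,q)])
o=np.array([.627,-.245,0])
for yaw in (18,20,22): print(proj(p,place(np.array([[-.045,0,.078],[.045,0,.078]]),.627,-.245,.08,np.radians(yaw))).round())
rel([.628,-.245,.197],20)
```

```text
[(array([ 0.6335, -0.2455,  0.0782]), 0.76), (array([ 0.6338, -0.2418,  0.145 ]), 0.56)]
[[313. 321.]
 [318. 173.]]
[[315. 321.]
 [315. 173.]]
[[318. 321.]
 [312. 173.]]
t 3.35 pos [ 0.6273 -0.2467  0.2926] rot deg [1.7998e+02 1.0000e-02 1.9740e+01] F [-1.  -0.1 -0.4] grip 0.0 0.05976509432893841
shift mm [ 1.2 -1.4 95.6] rotvec [ 0.02  0.01 -0.26]
```

View pics/w2.png

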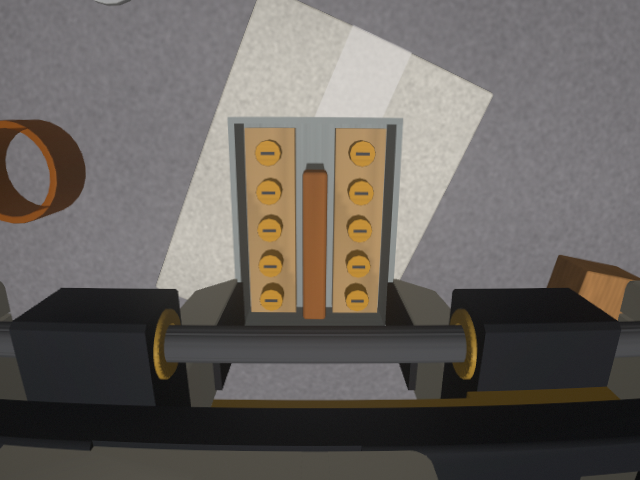

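The handle runs upright in the picture from (314,319) to (314,171), which fits yaw 20° and centre (0.627,-0.245). I descend and grip.

Call:
{"name": "arm_command", "arguments": {
  "series": [
    {"x": 0,"y": -1,"z": 5,"rx": 0,"ry": 0,"rz": 0},
    {"x": 0,"y": -1,"z": 15,"rx": 0,"ry": 0,"rz": 0},
    {"x": 0,"y": -1,"z": 28,"rx": 0,"ry": 0,"rz": 0},
    {"x": 0,"y": -1,"z": 41,"rx": 0,"ry": 0,"rz": 0},
    {"x": 0,"y": -1,"z": 54,"rx": 0,"ry": 0,"rz": 0},
    {"x": 0,"y": -1,"z": 67,"rx": 0,"ry": 0,"rz": 0},
    {"x": 0,"y": -1,"z": 79,"rx": 0,"ry": 0,"rz": 0},
    {"x": 0,"y": -1,"z": 88,"rx": 0,"ry": 0,"rz": 0},
    {"x": 0,"y": -1,"z": 93,"rx": 0,"ry": 0,"rz": 0},
    {"x": 0,"y": -1,"z": 95,"rx": 0,"ry": 0,"rz": 0},
    {"x": 0,"y": -1,"z": 95,"rx": 0,"ry": 0,"rz": 0},
    {"x": 0,"y": -1,"z": 95,"rx": 0,"ry": 0,"rz": 0}
  ]
}}

```text
time: 4.55
tool_pos: [0.6283, -0.2447, 0.1979]
tool_rot: [3.141, -0.001, 0.346]
contact_force: [-0.7, 0.0, -0.2]
opening: 0.06
grip_force: 0.0
```

Call:
{"name": "arm_command", "arguments": {
  "series": [
    {"x": 0,"y": 0,"z": 0,"rx": 0,"ry": 0,"rz": 0},
    {"x": 0,"y": 0,"z": 0,"rx": 0,"ry": 0,"rz": 0},
    {"x": 0,"y": 0,"z": 0,"rx": 0,"ry": 0,"rz": 0},
    {"x": 0,"y": 0,"z": 0,"rx": 0,"ry": 0,"rz": 0},
    {"x": 0,"y": 0,"z": 0,"rx": 0,"ry": 0,"rz": 0},
    {"x": 0,"y": 0,"z": 0,"rx": 0,"ry": 0,"rz": 0},
    {"x": 0,"y": 0,"z": 0,"rx": 0,"ry": 0,"rz": 0},
    {"x": 0,"y": 0,"z": 0,"rx": 0,"ry": 0,"rz": 0},
    {"x": 0,"y": 0,"z": 0,"rx": 0,"ry": 0,"rz": 0},
    {"x": 0,"y": 0,"z": 0,"rx": 0,"ry": 0,"rz": 0}
  ],
  "hand": 0,
  "squeeze": 40
}}

```text
time: 5.55
tool_pos: [0.6281, -0.2448, 0.1973]
tool_rot: [3.141, -0.0, 0.346]
contact_force: [0.7, -1.3, -0.4]
opening: 0.0141
grip_force: 40.0
```

Call:
{"name": "arm_command", "arguments": {
  "series": [
    {"x": 0,"y": 0,"z": -2,"rx": 0,"ry": 0,"rz": 0},
    {"x": 0,"y": 0,"z": -6,"rx": 0,"ry": 0,"rz": 0},
    {"x": 0,"y": 0,"z": -12,"rx": 0,"ry": 0,"rz": 0},
    {"x": 0,"y": 0,"z": -20,"rx": 0,"ry": 0,"rz": 0},
    {"x": 0,"y": 0,"z": -28,"rx": 0,"ry": 0,"rz": 0},
    {"x": 0,"y": 0,"z": -36,"rx": 0,"ry": 0,"rz": 0},
    {"x": 0,"y": 0,"z": -44,"rx": 0,"ry": 0,"rz": 0},
    {"x": 0,"y": 0,"z": -51,"rx": 0,"ry": 0,"rz": 0},
    {"x": 0,"y": 0,"z": -56,"rx": 0,"ry": 0,"rz": 0},
    {"x": 0,"y": 0,"z": -59,"rx": 0,"ry": 0,"rz": 0},
    {"x": 0,"y": 0,"z": -60,"rx": 0,"ry": 0,"rz": 0},
    {"x": 0,"y": 0,"z": -60,"rx": 0,"ry": 0,"rz": 0}
  ]
}}

```text
time: 6.75
tool_pos: [0.628, -0.2445, 0.2571]
tool_rot: [-3.141, 0.0, 0.346]
contact_force: [0.3, 0.8, -5.2]
opening: 0.0133
grip_force: 40.0
```

Call:
{"name": "arm_command", "arguments": {
  "series": [
    {"x": 0,"y": -3,"z": 0,"rx": 0,"ry": 0,"rz": 0},
    {"x": 1,"y": -10,"z": 0,"rx": 0,"ry": 0,"rz": 0},
    {"x": 2,"y": -22,"z": 0,"rx": 0,"ry": 0,"rz": 0},
    {"x": 4,"y": -38,"z": 0,"rx": 0,"ry": 0,"rz": 0},
    {"x": 6,"y": -58,"z": 0,"rx": 0,"ry": 0,"rz": 0},
    {"x": 8,"y": -80,"z": 0,"rx": 0,"ry": 0,"rz": 0},
    {"x": 11,"y": -104,"z": 0,"rx": 0,"ry": 0,"rz": 0},
    {"x": 13,"y": -128,"z": 0,"rx": 0,"ry": 0,"rz": 0.5},
    {"x": 16,"y": -152,"z": 0,"rx": 0,"ry": 0,"rz": 1},
    {"x": 18,"y": -176,"z": 0,"rx": 0,"ry": 0,"rz": 1.5},
    {"x": 21,"y": -200,"z": 0,"rx": 0,"ry": 0,"rz": 2},
    {"x": 23,"y": -224,"z": 0,"rx": 0,"ry": 0,"rz": 2.5},
    {"x": 26,"y": -248,"z": 0,"rx": 0,"ry": 0,"rz": 3},
    {"x": 28,"y": -272,"z": 0,"rx": 0,"ry": 0,"rz": 3},
    {"x": 31,"y": -296,"z": 0,"rx": 0,"ry": 0,"rz": 3},
    {"x": 33,"y": -320,"z": 0,"rx": 0,"ry": 0,"rz": 3},
    {"x": 36,"y": -344,"z": 0,"rx": 0,"ry": 0,"rz": 3},
    {"x": 38,"y": -366,"z": 0,"rx": 0,"ry": 0,"rz": 3},
    {"x": 40,"y": -386,"z": 0,"rx": 0,"ry": 0,"rz": 3},
    {"x": 42,"y": -402,"z": 0,"rx": 0,"ry": 0,"rz": 3}
  ]
}}

```text
time: 8.75
tool_pos: [0.5299, 0.1496, 0.2574]
tool_rot: [-3.141, -0.0, 0.295]
contact_force: [0.3, 0.4, -4.3]
opening: 0.0136
grip_force: 40.0
```

Call:
{"name": "arm_command", "arguments": {
  "series": [
    {"x": 1,"y": -10,"z": 0,"rx": 0,"ry": 0,"rz": 0},
    {"x": 1,"y": -15,"z": 0,"rx": 0,"ry": 0,"rz": 0},
    {"x": 1,"y": -17,"z": 0,"rx": 0,"ry": 0,"rz": 0},
    {"x": 1,"y": -17,"z": 0,"rx": 0,"ry": 0,"rz": 0},
    {"x": 1,"y": -17,"z": 0,"rx": 0,"ry": 0,"rz": 0},
    {"x": 1,"y": -17,"z": 0,"rx": 0,"ry": 0,"rz": 0}
  ]
}}

```text
time: 9.35
tool_pos: [0.5273, 0.1638, 0.2571]
tool_rot: [3.141, 0.0, 0.293]
contact_force: [0.1, 0.1, -5.5]
opening: 0.0139
grip_force: 40.0
```

Run:
```python
from h import *
rel([.527,.164,.119],17)
P=[read_camera("scene"),read_camera("side")]
cv2.imwrite("pics/sc3.png",cv2.resize(np.hstack([P[0]["pixels"][180:420,180:500],P[1]["pixels"][180:420,120:440]]),(800,300)))
print(fit(P,"rack",RACK,.685,.212,0,[17]))
```

```text
t 9.35 pos [0.5273 0.1638 0.2571] rot deg [179.99   0.    16.79] F [ 0.1  0.1 -5.5] grip 39.994513392448425 0.013851414861156833
shift mm [ -0.2  -0.3 138.1] rotvec [ 0.01  0.   -0.21]
areas [np.int32(1920)]
areas [np.int32(1152)]
[ 0.6856  0.2137 17.582   0.8309]
```

View pics/sc3.png

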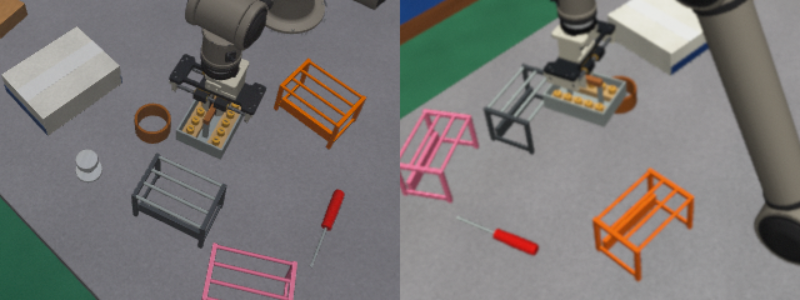

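The tray hangs level in front of the dark rack's mouth, clear of the tape and the orange rack. I lower it.

Call:
{"name": "arm_command", "arguments": {
  "series": [
    {"x": 0,"y": 0,"z": 4,"rx": 0,"ry": 0,"rz": 0},
    {"x": 0,"y": 0,"z": 12,"rx": 0,"ry": 0,"rz": 0},
    {"x": 0,"y": 0,"z": 24,"rx": 0,"ry": 0,"rz": 0},
    {"x": 0,"y": 0,"z": 37,"rx": 0,"ry": 0,"rz": 0},
    {"x": 0,"y": 0,"z": 50,"rx": 0,"ry": 0,"rz": 0},
    {"x": 0,"y": 0,"z": 63,"rx": 0,"ry": 0,"rz": 0},
    {"x": 0,"y": 0,"z": 76,"rx": 0,"ry": 0,"rz": 0},
    {"x": 0,"y": 0,"z": 88,"rx": 0,"ry": 0,"rz": 0},
    {"x": 0,"y": 0,"z": 99,"rx": 0,"ry": 0,"rz": 0},
    {"x": 0,"y": 0,"z": 109,"rx": 0,"ry": 0,"rz": 0},
    {"x": 0,"y": 0,"z": 117,"rx": 0,"ry": 0,"rz": 0},
    {"x": 0,"y": 0,"z": 124,"rx": 0,"ry": 0,"rz": 0},
    {"x": 0,"y": 0,"z": 129,"rx": 0,"ry": 0,"rz": 0},
    {"x": 0,"y": 0,"z": 133,"rx": 0,"ry": 0,"rz": 0},
    {"x": 0,"y": 0,"z": 135,"rx": 0,"ry": 0,"rz": 0},
    {"x": 0,"y": 0,"z": 137,"rx": 0,"ry": 0,"rz": 0},
    {"x": 0,"y": 0,"z": 138,"rx": 0,"ry": 0,"rz": 0},
    {"x": 0,"y": 0,"z": 138,"rx": 0,"ry": 0,"rz": 0},
    {"x": 0,"y": 0,"z": 138,"rx": 0,"ry": 0,"rz": 0}
  ]
}}

```text
time: 11.45
tool_pos: [0.5272, 0.1644, 0.1194]
tool_rot: [3.141, -0.0, 0.294]
contact_force: [0.5, 0.1, -5.7]
opening: 0.0137
grip_force: 40.0
```

Call:
{"name": "arm_command", "arguments": {
  "series": [
    {"x": 0,"y": 0,"z": 1,"rx": 0,"ry": 0,"rz": 0},
    {"x": 0,"y": 0,"z": 1.5,"rx": 0,"ry": 0,"rz": 0},
    {"x": 0,"y": 0,"z": 2,"rx": 0,"ry": 0,"rz": 0},
    {"x": 0,"y": 0,"z": 2,"rx": 0,"ry": 0,"rz": 0}
  ]
}}

```text
time: 11.85
tool_pos: [0.5271, 0.1644, 0.1173]
tool_rot: [3.141, -0.0, 0.294]
contact_force: [-0.8, -0.5, -3.6]
opening: 0.0136
grip_force: 40.0
```

Call:
{"name": "arm_command", "arguments": {
  "series": [
    {"x": 0,"y": 0,"z": 0.5,"rx": 0,"ry": 0,"rz": 0},
    {"x": 0,"y": 0,"z": 0.8,"rx": 0,"ry": 0,"rz": 0},
    {"x": 0,"y": 0,"z": 0.8,"rx": 0,"ry": 0,"rz": 0}
  ]
}}

```text
time: 12.15
tool_pos: [0.5271, 0.1644, 0.1172]
tool_rot: [3.141, -0.001, 0.294]
contact_force: [-3.1, 0.1, 5.4]
opening: 0.0138
grip_force: 40.0
```

The tray is seated and the bench takes the weight. I release and rise.

Call:
{"name": "arm_command", "arguments": {
  "series": [
    {"x": 0,"y": 0,"z": 0,"rx": 0,"ry": 0,"rz": 0},
    {"x": 0,"y": 0,"z": 0,"rx": 0,"ry": 0,"rz": 0},
    {"x": 0,"y": 0,"z": 0,"rx": 0,"ry": 0,"rz": 0},
    {"x": 0,"y": 0,"z": 0,"rx": 0,"ry": 0,"rz": 0},
    {"x": 0,"y": 0,"z": 0,"rx": 0,"ry": 0,"rz": 0},
    {"x": 0,"y": 0,"z": 0,"rx": 0,"ry": 0,"rz": 0},
    {"x": 0,"y": 0,"z": 0,"rx": 0,"ry": 0,"rz": 0},
    {"x": 0,"y": 0,"z": -5,"rx": 0,"ry": 0,"rz": 0},
    {"x": 0,"y": 0,"z": -15,"rx": 0,"ry": 0,"rz": 0},
    {"x": 0,"y": 0,"z": -30,"rx": 0,"ry": 0,"rz": 0},
    {"x": 0,"y": 0,"z": -50,"rx": 0,"ry": 0,"rz": 0},
    {"x": 0,"y": 0,"z": -70,"rx": 0,"ry": 0,"rz": 0},
    {"x": 0,"y": 0,"z": -80,"rx": 0,"ry": 0,"rz": 0},
    {"x": 0,"y": 0,"z": -80,"rx": 0,"ry": 0,"rz": 0}
  ],
  "hand": 56
}}

```text
time: 13.55
tool_pos: [0.5278, 0.1645, 0.1983]
tool_rot: [3.141, -0.004, 0.294]
contact_force: [0.3, -0.1, 0.7]
opening: 0.056
grip_force: 0.0
```

Call:
{"name": "arm_command", "arguments": {
  "series": [
    {"x": -10,"y": 0,"z": 0,"rx": 0,"ry": 0,"rz": 0},
    {"x": -30,"y": 0,"z": 0,"rx": 0,"ry": 0,"rz": 0},
    {"x": -55,"y": 0,"z": 0,"rx": 0,"ry": 0,"rz": 0},
    {"x": -80,"y": 0,"z": 0,"rx": 0,"ry": 0,"rz": 0},
    {"x": -100,"y": 0,"z": 0,"rx": 0,"ry": 0,"rz": 0},
    {"x": -112,"y": 0,"z": 0,"rx": 0,"ry": 0,"rz": 0},
    {"x": -115,"y": 0,"z": 0,"rx": 0,"ry": 0,"rz": 0},
    {"x": -115,"y": 0,"z": 0,"rx": 0,"ry": 0,"rz": 0},
    {"x": -115,"y": 0,"z": 0,"rx": 0,"ry": 0,"rz": 0}
  ]
}}

```text
time: 14.45
tool_pos: [0.4174, 0.1311, 0.1961]
tool_rot: [3.142, 0.0, 0.294]
contact_force: [-0.6, 0.2, 0.4]
opening: 0.0563
grip_force: 0.0
```

Run:
```python
from h import *
P=[read_camera("scene"),read_camera("side"),read_camera("wrist")]
cv2.imwrite("pics/w4.png",np.hstack([cv2.resize(P[2]["pixels"],(400,300)),cv2.resize(P[0]["pixels"][180:420,180:500],(400,300))]))
print("tray side",fit(P[1:2],"tray",TRAY,.527,.164,0,[17]));
print("tray scene",fit(P[0:1],"tray",TRAY,.527,.164,0,[17]));
print("rack",fit(P[:2],"rack",RACK,.685,.212,0,[17]))
for p in P:
  for q in("tray","tray_handle","rack"): print(q,[np.round(d["point"],3) for d in mark_of(p,q)])
rel(None)
```

```text
areas [np.int32(1825)]
tray side [ 0.5215  0.1667 14.9959  0.9611]
areas [np.int32(1762), np.int32(39), np.int32(1)]
tray scene [ 0.5235  0.1669 14.9443  0.9266]
areas [np.int32(1548)]
areas [np.int32(1275)]
rack [ 0.6853  0.2134 16.9304  0.9672]
tray [array([ 0.528,  0.161, -0.001])]
tray_handle [array([0.529, 0.161, 0.071]), array([0.492, 0.485, 0.004])]
rack [array([0.25 , 0.28 , 0.002]), array([ 0.732,  0.448, -0.001]), array([0.686, 0.211, 0.003])]
tray [array([ 0.527,  0.168, -0.001])]
tray_handle [array([0.532, 0.164, 0.066])]
rack [array([ 0.729,  0.45 , -0.   ]), array([0.25 , 0.282, 0.002]), array([0.689, 0.213, 0.002])]
tray [array([ 0.535,  0.166, -0.001])]
tray_handle [array([0.531, 0.167, 0.065])]
rack [array([0.532, 0.168, 0.064])]
t 15.25 pos [0.4171 0.1311 0.1964] rot deg [180.    -0.    16.84] F [-0.1 -0.2 -0.6] grip 0.0 0.05611506625501273
```

View pics/w4.png

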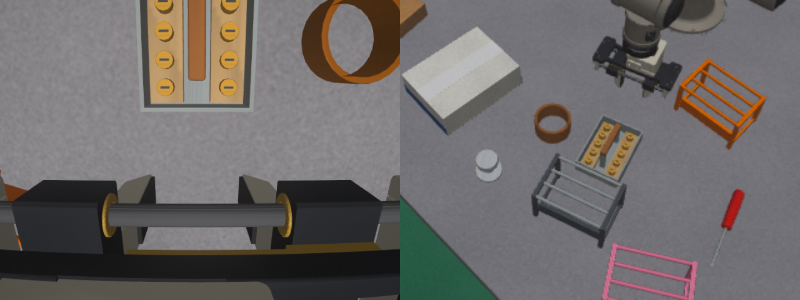

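The tray stands flat and square in front of the dark rack. The wrist view shows its rear edge level between (143,108) and (253,110), centred on the gripper. I now lower the spread fingers behind the rear wall and push.

Call:
{"name": "arm_command", "arguments": {
  "series": [
    {"x": 0,"y": 0,"z": 8,"rx": 0,"ry": 0,"rz": 0},
    {"x": 0,"y": 0,"z": 22,"rx": 0,"ry": 0,"rz": 0},
    {"x": 0,"y": 0,"z": 42,"rx": 0,"ry": 0,"rz": 0},
    {"x": 0,"y": 0,"z": 62,"rx": 0,"ry": 0,"rz": 0},
    {"x": 0,"y": 0,"z": 80,"rx": 0,"ry": 0,"rz": 0},
    {"x": 0,"y": 0,"z": 95,"rx": 0,"ry": 0,"rz": 0},
    {"x": 0,"y": 0,"z": 105,"rx": 0,"ry": 0,"rz": 0},
    {"x": 0,"y": 0,"z": 109,"rx": 0,"ry": 0,"rz": 0},
    {"x": 0,"y": 0,"z": 110,"rx": 0,"ry": 0,"rz": 0},
    {"x": 0,"y": 0,"z": 110,"rx": 0,"ry": 0,"rz": 0}
  ]
}}

```text
time: 16.25
tool_pos: [0.4173, 0.1311, 0.0867]
tool_rot: [3.141, -0.001, 0.294]
contact_force: [-0.7, -1.0, -0.3]
opening: 0.0561
grip_force: 0.0
```

Call:
{"name": "arm_command", "arguments": {
  "series": [
    {"x": 3,"y": 0,"z": 0,"rx": 0,"ry": 0,"rz": 0},
    {"x": 8,"y": 0,"z": 0,"rx": 0,"ry": 0,"rz": 0},
    {"x": 14,"y": 0,"z": 0,"rx": 0,"ry": 0,"rz": 0},
    {"x": 19,"y": 0,"z": 0,"rx": 0,"ry": 0,"rz": 0},
    {"x": 22,"y": 0,"z": 0,"rx": 0,"ry": 0,"rz": 0},
    {"x": 25,"y": 0,"z": 0,"rx": 0,"ry": 0,"rz": 0},
    {"x": 28,"y": 0,"z": 0,"rx": 0,"ry": 0,"rz": 0},
    {"x": 31,"y": 0,"z": 0,"rx": 0,"ry": 0,"rz": 0},
    {"x": 34,"y": 0,"z": 0,"rx": 0,"ry": 0,"rz": 0},
    {"x": 38,"y": 0,"z": 0,"rx": 0,"ry": 0,"rz": 0},
    {"x": 43,"y": 0,"z": 0,"rx": 0,"ry": 0,"rz": 0},
    {"x": 48,"y": 0,"z": 0,"rx": 0,"ry": 0,"rz": 0},
    {"x": 53,"y": 0,"z": 0,"rx": 0,"ry": 0,"rz": 0},
    {"x": 58,"y": 0,"z": 0,"rx": 0,"ry": 0,"rz": 0},
    {"x": 63,"y": 0,"z": 0,"rx": 0,"ry": 0,"rz": 0},
    {"x": 68,"y": 0,"z": 0,"rx": 0,"ry": 0,"rz": 0},
    {"x": 73,"y": 0,"z": 0,"rx": 0,"ry": 0,"rz": 0},
    {"x": 77,"y": 0,"z": 0,"rx": 0,"ry": 0,"rz": 0},
    {"x": 79,"y": 0,"z": 0,"rx": 0,"ry": 0,"rz": 0},
    {"x": 80,"y": 0,"z": 0,"rx": 0,"ry": 0,"rz": 0}
  ]
}}

```text
time: 18.25
tool_pos: [0.4937, 0.1543, 0.0864]
tool_rot: [3.141, 0.0, 0.294]
contact_force: [-1.8, -1.3, 1.8]
opening: 0.0559
grip_force: 1.6
```

Run:
```python
from h import *
P=[read_camera("scene"),read_camera("side"),read_camera("wrist")]
cv2.imwrite("pics/w5.png",np.hstack([cv2.resize(P[2]["pixels"],(400,300)),cv2.resize(P[0]["pixels"][180:420,180:500],(400,300))]))
for p in P:
  for q in("tray","tray_handle"): print(q,[np.round(d["point"],3) for d in mark_of(p,q)])
rel(None)
```

```text
tray [array([ 0.574,  0.178, -0.003])]
tray_handle [array([0.573, 0.175, 0.072])]
tray [array([ 0.574,  0.18 , -0.   ])]
tray_handle [array([0.578, 0.18 , 0.067])]
tray [array([ 0.58 ,  0.178, -0.003])]
tray_handle [array([0.577, 0.181, 0.065])]
t 18.7 pos [0.4937 0.1543 0.0864] rot deg [ 1.7999e+02 -2.0000e-02  1.6840e+01] F [-0.9  0.1 -0.4] grip 0.5478067556396127 0.05613092262087863
```

View pics/w5.png

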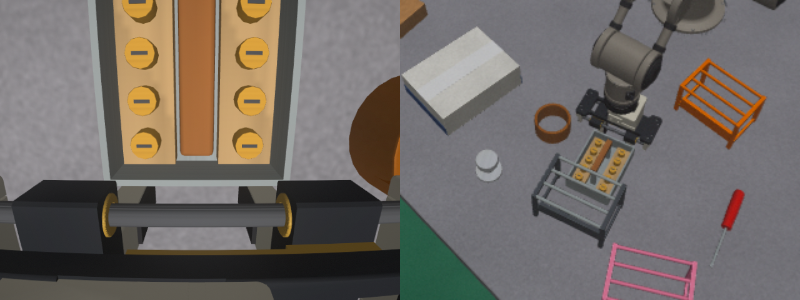

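Both fingers bear on the rear wall at (90–295,185) and the tray is square, entering the mouth, with about 76 mm to go. I continue the push.

Call:
{"name": "arm_command", "arguments": {
  "series": [
    {"x": 2,"y": 0,"z": 0,"rx": 0,"ry": 0,"rz": 0},
    {"x": 6,"y": 0,"z": 0,"rx": 0,"ry": 0,"rz": 0},
    {"x": 11,"y": 0,"z": 0,"rx": 0,"ry": 0,"rz": 0},
    {"x": 16,"y": 0,"z": 0,"rx": 0,"ry": 0,"rz": 0},
    {"x": 21,"y": 0,"z": 0,"rx": 0,"ry": 0,"rz": 0},
    {"x": 26,"y": 0,"z": 0,"rx": 0,"ry": 0,"rz": 0},
    {"x": 31,"y": 0,"z": 0,"rx": 0,"ry": 0,"rz": 0},
    {"x": 36,"y": 0,"z": 0,"rx": 0,"ry": 0,"rz": 0},
    {"x": 41,"y": 0,"z": 0,"rx": 0,"ry": 0,"rz": 0},
    {"x": 46,"y": 0,"z": 0,"rx": 0,"ry": 0,"rz": 0},
    {"x": 51,"y": 0,"z": 0,"rx": 0,"ry": 0,"rz": 0},
    {"x": 56,"y": 0,"z": 0,"rx": 0,"ry": 0,"rz": 0},
    {"x": 60,"y": 0,"z": 0,"rx": 0,"ry": 0,"rz": 0},
    {"x": 63,"y": 0,"z": 0,"rx": 0,"ry": 0,"rz": 0},
    {"x": 65,"y": 0,"z": 0,"rx": 0,"ry": 0,"rz": 0},
    {"x": 66,"y": 0,"z": 0,"rx": 0,"ry": 0,"rz": 0},
    {"x": 67,"y": 0,"z": 0,"rx": 0,"ry": 0,"rz": 0},
    {"x": 68,"y": 0,"z": 0,"rx": 0,"ry": 0,"rz": 0},
    {"x": 69,"y": 0,"z": 0,"rx": 0,"ry": 0,"rz": 0},
    {"x": 70,"y": 0,"z": 0,"rx": 0,"ry": 0,"rz": 0}
  ]
}}

```text
time: 20.7
tool_pos: [0.5606, 0.1745, 0.0864]
tool_rot: [3.142, 0.0, 0.294]
contact_force: [-2.8, -0.7, 2.5]
opening: 0.0557
grip_force: 1.8
```

Call:
{"name": "arm_command", "arguments": {
  "series": [
    {"x": 1,"y": 0,"z": 0,"rx": 0,"ry": 0,"rz": 0},
    {"x": 1.5,"y": 0,"z": 0,"rx": 0,"ry": 0,"rz": 0},
    {"x": 2,"y": 0,"z": 0,"rx": 0,"ry": 0,"rz": 0},
    {"x": 2.5,"y": 0,"z": 0,"rx": 0,"ry": 0,"rz": 0},
    {"x": 3,"y": 0,"z": 0,"rx": 0,"ry": 0,"rz": 0}
  ]
}}

```text
time: 21.2
tool_pos: [0.5635, 0.1754, 0.0864]
tool_rot: [3.142, 0.0, 0.294]
contact_force: [-3.9, -1.1, 2.1]
opening: 0.0559
grip_force: 1.9
```

Not yet at the stop; I go on in small steps and watch the force.

Call:
{"name": "arm_command", "arguments": {
  "series": [
    {"x": 0.5,"y": 0,"z": 0,"rx": 0,"ry": 0,"rz": 0},
    {"x": 1,"y": 0,"z": 0,"rx": 0,"ry": 0,"rz": 0},
    {"x": 1.5,"y": 0,"z": 0,"rx": 0,"ry": 0,"rz": 0},
    {"x": 2,"y": 0,"z": 0,"rx": 0,"ry": 0,"rz": 0}
  ]
}}

```text
time: 21.6
tool_pos: [0.5654, 0.176, 0.0864]
tool_rot: [3.141, 0.0, 0.294]
contact_force: [-3.7, -0.5, 2.5]
opening: 0.0559
grip_force: 1.9
```

Call:
{"name": "arm_command", "arguments": {
  "series": [
    {"x": 0.5,"y": 0,"z": 0,"rx": 0,"ry": 0,"rz": 0},
    {"x": 1,"y": 0,"z": 0,"rx": 0,"ry": 0,"rz": 0}
  ]
}}

```text
time: 21.8
tool_pos: [0.566, 0.1761, 0.0863]
tool_rot: [3.142, 0.001, 0.294]
contact_force: [-6.0, -1.9, 4.0]
opening: 0.0559
grip_force: 3.3
```

Call:
{"name": "arm_command", "arguments": {
  "series": [
    {"x": 0.5,"y": 0,"z": 0,"rx": 0,"ry": 0,"rz": 0},
    {"x": 1,"y": 0,"z": 0,"rx": 0,"ry": 0,"rz": 0}
  ]
}}

```text
time: 22.0
tool_pos: [0.5661, 0.1762, 0.0862]
tool_rot: [3.142, 0.003, 0.294]
contact_force: [-8.9, -3.3, 6.3]
opening: 0.0558
grip_force: 4.9
```

The tray is firmly blocked at exactly the expected home distance. I back off straight, then rise and check.

Call:
{"name": "arm_command", "arguments": {
  "series": [
    {"x": -3,"y": 0,"z": 0,"rx": 0,"ry": 0,"rz": 0},
    {"x": -10,"y": 0,"z": 0,"rx": 0,"ry": 0,"rz": 0},
    {"x": -25,"y": 0,"z": 0,"rx": 0,"ry": 0,"rz": 0},
    {"x": -45,"y": 0,"z": 0,"rx": 0,"ry": 0,"rz": 0},
    {"x": -60,"y": 0,"z": -5,"rx": 0,"ry": 0,"rz": 0},
    {"x": -70,"y": 0,"z": -20,"rx": 0,"ry": 0,"rz": 0},
    {"x": -80,"y": 0,"z": -45,"rx": 0,"ry": 0,"rz": 0},
    {"x": -90,"y": 0,"z": -75,"rx": 0,"ry": 0,"rz": 0},
    {"x": -100,"y": 0,"z": -100,"rx": 0,"ry": 0,"rz": 0},
    {"x": -100,"y": 0,"z": -110,"rx": 0,"ry": 0,"rz": 0},
    {"x": -100,"y": 0,"z": -110,"rx": 0,"ry": 0,"rz": 0},
    {"x": -100,"y": 0,"z": -110,"rx": 0,"ry": 0,"rz": 0}
  ]
}}

```text
time: 23.2
tool_pos: [0.4717, 0.1476, 0.1956]
tool_rot: [3.142, 0.0, 0.294]
contact_force: [-0.1, -1.0, -0.3]
opening: 0.0561
grip_force: 0.0
```

Run:
```python
from h import *
P=[read_camera("scene"),read_camera("side"),read_camera("wrist")]
cv2.imwrite("pics/w6.png",np.hstack([cv2.resize(P[2]["pixels"],(400,300)),cv2.resize(P[0]["pixels"][180:420,180:500],(400,300))]))
c,s=np.cos(np.radians(17)),np.sin(np.radians(17))
for p in P:
  for q in("tray","tray_handle","tape","doorknob"): print(q,[np.round(d["point"],3) for d in mark_of(p,q)])
print(fit(P[:2],"rack",RACK,.685,.212,0,[17]),"expected tray .647 .2015")
rel(None)
```

```text
tray [array([ 0.571,  0.011, -0.003])]
tray_handle [array([0.649, 0.196, 0.07 ]), array([ 0.762, -0.01 , -0.   ])]
tape [array([ 0.57 ,  0.014, -0.002])]
doorknob [array([ 0.76 , -0.01 , -0.004])]
tray [array([ 0.646,  0.202, -0.003])]
tray_handle [array([0.65 , 0.204, 0.068])]
tape [array([0.573, 0.013, 0.002])]
doorknob [array([ 0.764, -0.01 ,  0.001])]
tray []
tray_handle []
tape []
doorknob []
skip 94.0415135542743
areas [np.int32(1065), np.int32(2)]
[ 0.6843  0.2119 17.4317  0.9518] expected tray .647 .2015
t 24.05 pos [0.4716 0.1476 0.1964] rot deg [179.99  -0.    16.84] F [-0.8  0.4  0.5] grip 0.0 0.05593248865670379
```

View pics/w6.png

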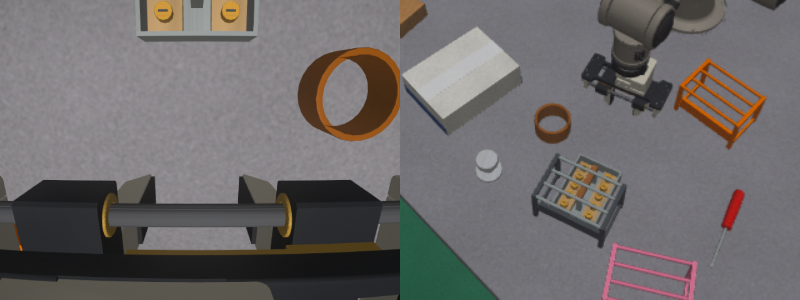

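The tray sits under the dark rack at (0.647,0.201), right at home. Its rear edge is level in the wrist view from (136,37) to (257,37), and the tape and knob have not moved. The arm is clear, so I hand in.

```bash
python3 -c "
from cell import *
print(hand_in())"
```

```text
the job is handed in; nothing more can be done
None
```

The tray is under the dark rack against its back stop, about 1–2 mm from home by the last measurement and square to the rack. The arm is clear, the tape and door knob have not moved, and the job was handed in at about 24 s; the hand-in returned no verdict.

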